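Scrub the quench cups of the grinding bench under extraction

ROBOT

A 6-joint arm with a two-finger parallel gripper is mounted at the origin on the work surface. World frame = base frame: x ahead of the robot, y to its left, z up, the work surface at z = 0. Lengths are in mm, angles in rad, forces in N, time in s.
With the tool pointing down it reaches from about 325 to 875 mm from the base axis. Payload 4.4 kg.
Tool frame: the origin (TCP) lies on the centre line of the jaws, within the pads' length; the fingertips stand 19 mm ahead of it and the grasp point (between the pads) is the TCP; z points along the fingers, y is the line along which they close (so a half turn about z gives the same grasp; the last joint's range is limited). The gripper opens to 85 mm and grips with 20 to 120 N. Pads are 22 mm wide; open, the fingers measure 114 mm over their backs; the gripper's body (76 mm by 85 mm) begins 54 mm behind the grasp point. The pads swing forward as they close: fully open they stand 13 mm farther back than shut.
Start: joints at [-1.28, 0.207, 1.542, -0, 1.393, -0.15], TCP at [245.84, -519.798, 250.282] pointing down, gripper open.
Joint ranges: [-2.73, 2.73], [-0.86, 2.22], [0.23, 2.46], [-1.11, 4.25], [0.08, 2.63], [-2.82, 2.82]. Speed limits (rad/s): [2.79, 2.79, 3.14, 3.14, 3.14, 3.14].

INTERFACE

Orientations are given as a unit quaternion [w, x, y, z].
In Python, from plant import ctrl, imaging gives the robot as it stands. The module is installed in compiled form; this text tells all that it offers.
- The arm moves only by the tool arm_command, never from a script. Its argument "steps" is one flat list of numbers, 7 for each row, row after row: the shift along the tool's x, y, z in mm, then the turn, a rotation vector about the tool's x, y, z in rad, then the finger opening in mm, from 0 to 85.4. In form: [x, y, z, ax, ay, az, jaw, x, y, z, ax, ay, az, jaw, ...]. A call has 1 to 20 rows; each row shifts and turns the commanded pose from where the row before left it, along the tool's axes as they then stand; what a row does not reach is not made up. A row lasts 1/8 s, in which the tool goes at most 62.5 mm and 10.7 degrees, less where a joint would pass 70% of its speed; a pose out of reach is approached as far as the arm can. A call with a gripper value outside its range is refused whole. The fingers move at their own pace and stop on an object; the grip force is fixed at half the most. Time passes only in rows, so rows that do not move let the fingers close. It gives the time, the measured TCP pose, the force, the opening and the grip force at its end, in the units of the state.
- ctrl.sense(): the state, without advancing time (a new reading comes with each control period).
- imaging.camera(name): name is "scene" or "side" or "wrist"; returns a dict with "pixels" (420x560x3 uint8, red, green, blue), "intrinsics" (3x3 intrinsics, pixels), "T" (4x4, takes a point from camera to world coordinates). Camera axes: x right, y up, looking along -z (the intrinsics and any distortion apply to the point x, -y, -z); pixel columns grow to the right and rows downward; lengths in mm; the calibration is good to about 2 mm. A picture is of the moment at which its call begins. There is no depth.
- ctrl.finish_job(): hands the job in; it is judged then, once.
The state is a dict: "clock": time; "joint_positions": joint angles; "qvel": joint speeds; "joint_torque": joint torques, N m; "ee_pos": TCP position; "orientation": TCP orientation; "ft_force": force on the tool from outside, world axes, zero at the start; "torque": the same for the moment, N m; "width": finger opening in mm; "grasp_force": force on a finger pad.
Only numpy, scipy, OpenCV 4.12 (cv2) and the standard library are available. Lean on these libraries where they do the work, as an engineer would, in place of code of your own. Each camera call takes 0.05 s, during which the arm holds its last target. There are 200 camera calls.

TASK

Scrub out every open steel cup on the bench with the long round brush, the tallest cup first and the shortest last: in each one run the brush down to the bottom, up to the rim and down to the bottom again. The dust extractor must be running (its black push-lock button locked down) before the brush leaves its pot, and you cannot see whether it already is, so feel the height of the button first. When you have finished with the brush, stand it in its pot again and only then switch the extractor off (click the button back up); all the cups must end upright on the flat aluminium tray, and the other things on the bench stay where they are.

Things in the scene. Friction and masses are not known exactly. Their poses are not given: they have to be found in the camera images.
- switch_top (a point): Centre of the top of the extractor's black round push-lock button, 42 mm wide, moving vertically. Top 76 mm above the bench when up (off), 69 mm when locked down (on), 63 mm at the hard stop. Every push to the stop and release changes it to the other state; part pushes may not. The push takes 2.2 N to start from up, 3 N from locked, 3.7 N at the stop. Start state random
- switch_box: Grey box of the push-lock button, 110 x 110 mm, 50 mm tall, fixed, with a dark 60 mm wide collar around the button whose top is 56 mm above the bench. Origin: centre of its underside; the button is in the middle. A touch under 2 N does not move the button
- tall_cup: Open round steel cup, 64 mm outer diameter, straight 4 mm wall, 6 mm thick bottom, 120 mm tall, 0.28 kg, loose. May be absent. Origin: centre of its underside, z up its axis
- middle_cup: As the tall cup, but 95 mm tall, 0.24 kg. May be absent
- short_cup: As the tall cup, but 70 mm tall, 0.2 kg. May be absent
- brush: Long round brush, 185 mm, loose, standing head down in the brush pot: dark bristle head 28 mm in diameter from 0 to 85 mm, 10 mm steel shank to 110 mm, round wooden handle 22 mm in diameter from 110 to 185 mm. Firm, does not bend. 90 g. Origin: middle of the flat lower end of the head; z along the brush towards the handle
- brush_tip (a point): Middle of the flat lower end of the brush head (the brush's origin)
- brush_grip (a point): Point on the axis of the brush's wooden handle, 150 mm above the tip: the place to grip, from above
- brush_pot: Brush pot: copper tube, 50 mm outer and 42 mm inner diameter, 100 mm tall, on a 100 x 100 mm steel foot plate, fixed. Inner floor 6 mm above the bench. Origin: centre of its underside, on the bench; z up. The brush stands upright in it
- tray: Shallow aluminium tray, 150 mm along its x and 340 mm along its y, rim 14 mm high, 4 mm thick floor and rim, fixed. Origin: centre of its underside. Three cups fit in a row along its y, 100 mm apart
- grinding_wheel: Bystander, loose, to be left where it is: grinding wheel (100 mm disc, lying). Origin: centre of its underside
- whetstone: Bystander, loose, to be left where it is: whetstone (180 x 60 x 28 mm block). Origin: centre of its underside
- knife: Bystander, loose, to be left where it is: knife (240 mm). Origin: centre of its underside
- oil_bottle: Bystander, loose, to be left where it is: amber oil bottle (56 mm wide, 140 mm tall). Origin: centre of its underside
- paste_tin: Bystander, loose, to be left where it is: closed steel tin (76 mm wide, 60 mm tall). Origin: centre of its underside
- file_tool: Bystander, loose, to be left where it is: screwdriver
- stone_stick: Bystander, loose, to be left where it is: brick-coloured stone stick (100 mm). Origin: centre of its underside
Not all that is in view belongs to the job. What is shaped like the middle_cup but green or purple is not meant.

How it is judged:
By the outcome, as a careful person would: the job done as asked, in the order asked, and still so for the second after the job is handed in, with the robot touching nothing.
Of tall_cup, middle_cup, short_cup only 2 to 3 are there at a start; the rules pass over those that are not, and their reading is None.
At some moment in a run one of tall_cup, middle_cup, short_cup may be knocked a few centimetres aside while the robot is not near it.
It also fails if it takes over 210 s, if anything falls off the work surface, if the arm or the gripper's body presses on something with over 40 N, if the wrist force passes 120 N, or if a joint passes its speed limit or range.

## Working session

There is one attempt and no reset: what is moved stays moved. The work goes in short steps, Python scripts to look and compute and a tool call to move; the robot and the scene stay as the last step left them, time stands still between calls to the robot, and variables do not carry over. Pictures are saved under pics/ and viewed, at most 14 in all, crops included, and the job is handed in when it is done.

Besides the shell and the picture viewer there is one more tool, called after "Request:" as a command line: name --argument value ..., lists and objects as JSON in quotes. arm_command: Moves the arm, as the interface text tells. Its arguments: {"type":"object","properties":{"steps":{"type":"array"}},"required":["steps"]}

```bash
mkdir -p pics; cat > h.py <<'E'
import numpy as np, cv2
from plant import ctrl, imaging
def snap(n,f):
    c=imaging.camera(n); cv2.imwrite('pics/'+f,cv2.cvtColor(c['pixels'],cv2.COLOR_RGB2BGR)); np.savez('pics/'+f+'.npz',K=c['intrinsics'],T=c['T']); return c
def pt(f,u,v,z):
    d=np.load('pics/'+f+'.npz');K,T=d['K'],d['T']
    r=np.linalg.inv(K)@[u,v,1]; r=T[:3,:3]@[r[0],-r[1],-r[2]]; o=T[:3,3]
    return (o+r*(z-o[2])/r[2]).round(1)
E
python3 - <<'E'
from h import *
for n in ('scene','side'):
    c=snap(n,n+'1.png'); print(c['T'].round(2).tolist(),c['intrinsics'].round(1).tolist(), [k for k in c])
s=ctrl.sense();print(s)
E
```

```text
[[-0.48, -0.54, 0.7, 1547.39], [0.88, -0.3, 0.37, 519.95], [0.02, 0.79, 0.62, 990.9], [0.0, 0.0, 0.0, 1.0]] [[503.8, 0.0, 276.3], [0.0, 503.8, 213.7], [0.0, 0.0, 1.0]] ['pixels', 'intrinsics', 'T']
[[0.86, 0.28, -0.42, 27.16], [-0.5, 0.5, -0.7, -877.54], [0.01, 0.82, 0.58, 831.77], [0.0, 0.0, 0.0, 1.0]] [[437.9, 0.0, 285.5], [0.0, 437.9, 206.2], [0.0, 0.0, 1.0]] ['pixels', 'intrinsics', 'T']
{'clock': 0.1, 'joint_positions': array([-1.27952154e+00,  2.07385410e-01,  1.54284054e+00, -2.30053615e-05,
        1.39350528e+00, -1.50481374e-01]), 'qvel': array([-1.18060195e-03, -1.72270216e-03, -3.56684769e-03,  2.29017508e-04,
       -8.56112340e-05,  1.65285740e-03]), 'joint_torque': array([-2.26731340e-04, -3.84087539e+01, -2.92550218e+01, -3.17822560e-04,
        4.76061236e-03, -1.26574037e-05]), 'ee_pos': array([ 245.6300657 , -519.16516482,  249.19912812]), 'orientation': array([-1.06584381e-03,  9.75704445e-01,  2.19088320e-01, -8.65043927e-05]), 'ft_force': array([-0.31042068,  0.03338529,  0.0998889 ]), 'torque': array([-0.00444181,  0.03091364,  0.00481962]), 'grasp_force': 0.0, 'width': 85.22127366394182}
```

View pics/scene1.png

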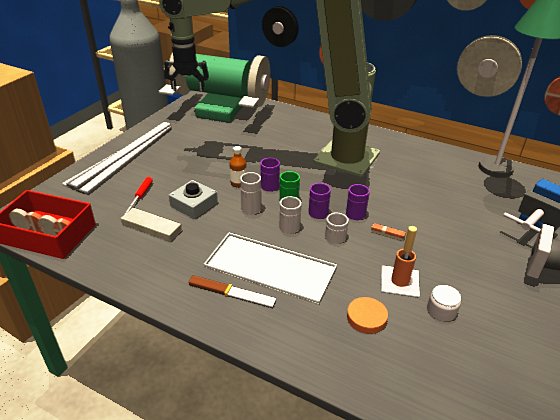

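View pics/side1.png

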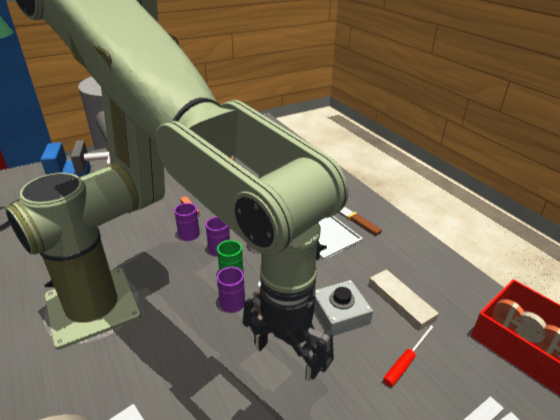

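The scene view shows three open steel cups: tall (251,193), middle (290,215) and short (337,228). Purple cups are at (270,174), (320,200) and (358,201) and a green one at (290,187); these are excluded by colour. The tin (445,303) is closed. The button is at (193,188), the pot at (404,267) and the tray at (270,266). I'll confirm this in an enlarged crop.

```bash
python3 - <<'E'
from h import *
im=cv2.imread('pics/scene1.png')
a=cv2.resize(im[140:250,165:385],None,fx=3.6,fy=3.6,interpolation=cv2.INTER_CUBIC)
b=cv2.resize(im[220:310,350:450],None,fx=2.6,fy=2.2)
o=np.zeros((600,792,3),np.uint8);o[:a.shape[0]]=a[:, :792];o[396:396+198,:260]=b
t=cv2.resize(im[225:305,195:345],None,fx=2.5,fy=2.5);o[396:596,280:280+375]=t
cv2.imwrite('pics/crop1.png',o)
E
```

```text
(no output)
```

View pics/crop1.png

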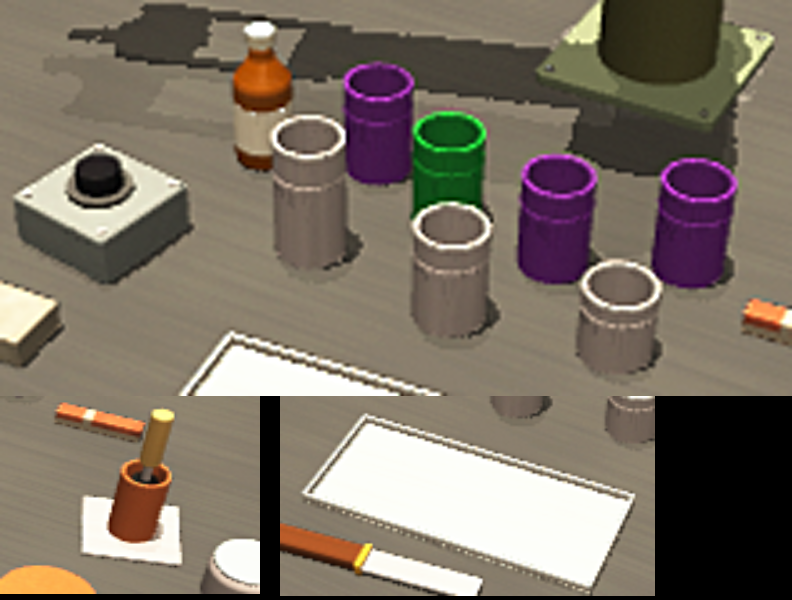

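The crop confirms it. The tall, middle and short steel cups have rim centres at (251,178), (291,203) and (337,219). The brush is tilted slightly in its pot, with the handle top at (412,229).

```bash
python3 - <<'E'
from h import *
f='scene1.png'
for n,u,v,z in [('tall',250.8,178.1,120),('mid',290.6,203.1,95),('short',337.2,219.4,70),('p1',270.3,163.3,95),('green',289.7,176.9,95),('p2',320,189.2,95),('p3',358.9,190.3,95),('bottle',237.2,148.3,140),('button',192.5,185.3,73),('pot',405.8,254.5,100),('brush',412.3,229.1,191),('t1',229.4,233,14),('t2',204.6,264.2,14),('t3',336.6,264.6,14),('t4',321,302.6,14),('knifetip',275,303,5),('knifeend',190,280,10),('tin',445,292,60),('stick1',374,228,10),('stick2',404,236,10),('disc',367,312,15)]: print(n,pt(f,u,v,z)[:2])
from scipy.spatial.transform import Rotation as R
s=ctrl.sense(); w,x,y,z=s['orientation'];print(R.from_quat([x,y,z,w]).as_matrix().round(3))
E
```

```text
tall [ 448.  -147.6]
mid [471.3   2.6]
short [444.5 143.1]
p1 [ 309.8 -155.3]
green [349.3 -63. ]
p2 [363.2  48.9]
p3 [309.1 155.5]
bottle [ 346.2 -259.3]
button [ 514.9 -323. ]
pot [527.4 369.2]
brush [532.6 371.1]
t1 [ 596.8 -135.5]
t2 [ 743.3 -123.2]
t3 [564.8 197.7]
t4 [714.1 217.7]
knifetip [765.8 111.5]
knifeend [ 809.6 -125. ]
tin [568.6 490.2]
stick1 [355.9 233.2]
stick2 [347.2 324.9]
disc [686.9 332.5]
[[ 0.904  0.428 -0.001]
 [ 0.428 -0.904  0.002]
 [ 0.    -0.002 -1.   ]]
```

Request:
arm_command --steps '[0,0,0,0,0,0.148,0,0,0,0,0,0,0.148,0,0,0,0,0,0,0.147,0,34,-24.5,0,0,0,0,0,34,-24.5,0,0,0,0,0,34,-24.5,0,0,0,0,0,34,-24.5,0,0,0,0,0,34,-24.5,0,0,0,0,0,34,-24.5,0,0,0,0,0,34,-24.5,0,0,0,0,0,31,-24.5,0,0,0,0,0,0,0,35,0,0,0,0,0,0,35,0,0,0,0,0,0,35,0,0,0,0,0,0,25,0,0,0,0,0,0,0,0,0,0,0,0,0,0,0,0,0,0]'

```text
clock: 2.22
ee_pos: [515.5, -324.5, 121.1]
orientation: [0.0, 1.0, -0.001, 0.0]
ft_force: [0.5, 0.1, 1.2]
width: -0.1
grasp_force: 0.0
```

```bash
python3 - <<'E'
from h import *
snap('wrist','w1.png');snap('scene','s2.png');snap('side','d2.png')
im=[cv2.imread('pics/'+k) for k in('w1.png','s2.png','d2.png')]
a=cv2.resize(im[1][140:230,140:280],(560,360)); b=cv2.resize(im[2][240:360,260:420],(480,360)) 
o=np.zeros((600,800,3),np.uint8);o[:315,:420]=cv2.resize(im[0],(420,315));o[:285,420:800]=cv2.resize(b,(380,285));o[320:600,:436]=cv2.resize(a,(436,280))
cv2.imwrite('pics/c2.png',o);print(ctrl.sense()['ee_pos'],ctrl.sense()['ft_force'])
E
```

```text
[ 516.02404646 -324.93302248  122.12880379] [0.24658577 0.3854906  0.27437092]
```

View pics/c2.png

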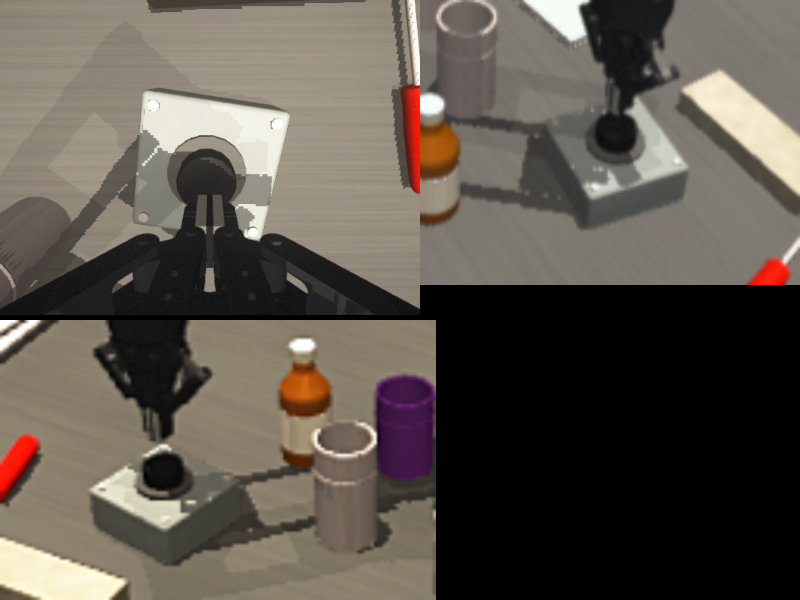

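Wrist view (top left): the button is at about (275,226) in full pixels, just ahead of the closed fingertips. The side view and scene view (the other panels) show the fingers above it.

```bash
python3 - <<'E'
from h import *
print(pt('w1.png',275,226,70),pt('w1.png',275,222,50), pt('w1.png',191/.75,120,50),pt('w1.png',152/.75,104/.75,50),pt('w1.png',278/.75,124/.75,50),pt('w1.png',143/.75,216/.75,50),pt('w1.png',252/.75,232/.75,50),pt('s2.png',140+163/436*140,140+(465-320)/280*90,73))
E
```

```text
[ 529.8 -321.3   70. ] [ 525.3 -321.1   50. ] [ 582.3 -310.6   50. ] [ 572.6 -282.5   50. ] [ 558.  -373.8   50. ] [ 483.  -269.4   50. ] [ 467.9 -358.8   50. ] [ 521.  -319.2   73. ]
```

Request:
arm_command --steps '[0,0,10,0,0,0,0,0,0,10,0,0,0,0,0,0,4,0,0,0,0,0,0,0,0,0,0,0,0,0,0,0,0,0,0]'

```text
clock: 3.0
ee_pos: [515.2, -324.3, 96.4]
orientation: [0.0, 1.0, -0.001, 0.0]
ft_force: [-0.6, -0.0, 0.1]
width: 0.1
grasp_force: 0.0
```

Request:
arm_command --steps '[5,-3,0,0,0,0,0,0,0,1,0,0,0,0,0,0,0,0,0,0,0,0,0,0,0,0,0,0]'

```text
clock: 3.5
ee_pos: [520.0, -321.1, 95.3]
orientation: [0.0, 1.0, -0.001, -0.0]
ft_force: [0.6, 1.0, -0.1]
width: -0.3
grasp_force: 0.0
```

Request:
arm_command --steps '[0,0,1,0,0,0,0,0,0,0,0,0,0,0,0,0,0,0,0,0,0]'

```text
clock: 3.88
ee_pos: [520.1, -321.2, 94.5]
orientation: [0.0, 1.0, -0.001, 0.0]
ft_force: [-0.5, 1.4, 1.0]
width: 0.1
grasp_force: 0.8
```

Request:
arm_command --steps '[0,0,1,0,0,0,0,0,0,0,0,0,0,0,0,0,0,0,0,0,0]'

```text
clock: 4.25
ee_pos: [520.1, -321.2, 93.3]
orientation: [0.0, 1.0, -0.001, 0.0]
ft_force: [0.1, -0.1, 1.6]
width: 0.0
grasp_force: 0.9
```

Request:
arm_command --steps '[0,0,1,0,0,0,0,0,0,0,0,0,0,0]'

```text
clock: 4.5
ee_pos: [520.1, -321.2, 92.2]
orientation: [0.0, 1.0, -0.001, 0.0]
ft_force: [-0.3, 0.3, 1.0]
width: 0.2
grasp_force: 0.9
```

Request:
arm_command --steps '[0,0,0,0,0,0,0]'

```text
clock: 4.62
ee_pos: [520.1, -321.2, 92.3]
orientation: [0.0, 1.0, -0.001, 0.0]
ft_force: [-0.3, -0.1, 1.6]
width: 0.1
grasp_force: 0.9
```

Request:
arm_command --steps '[0,0,1,0,0,0,0,0,0,0,0,0,0,0]'

```text
clock: 4.88
ee_pos: [520.1, -321.2, 91.2]
orientation: [0.0, 1.0, -0.001, 0.0]
ft_force: [0.8, 0.4, 2.1]
width: 0.3
grasp_force: 1.0
```

Request:
arm_command --steps '[0,0,0,0,0,0,0]'

```text
clock: 5.0
ee_pos: [520.1, -321.2, 91.3]
orientation: [0.0, 1.0, -0.001, 0.0]
ft_force: [-0.8, 0.0, 1.8]
width: -0.4
grasp_force: 1.0
```

Contact began at TCP 94.5–95, so the tip is at 76 mm and the button is up (off). I'll push to the stop.

Request:
arm_command --steps '[0,0,2.5,0,0,0,0,0,0,2.5,0,0,0,0,0,0,2.5,0,0,0,0,0,0,0,0,0,0,0]'

```text
clock: 5.5
ee_pos: [520.2, -321.2, 83.7]
orientation: [0.0, 1.0, -0.001, 0.0]
ft_force: [-0.2, -0.5, 3.6]
width: -0.1
grasp_force: 1.4
```

Request:
arm_command --steps '[0,0,1.5,0,0,0,0,0,0,1,0,0,0,0,0,0,0,0,0,0,0]'

```text
clock: 5.88
ee_pos: [520.2, -321.2, 82.1]
orientation: [0.0, 1.0, -0.001, 0.0]
ft_force: [-1.6, 1.3, 6.9]
width: 0.3
grasp_force: 3.4
```

Request:
arm_command --steps '[0,0,-4,0,0,0,0,0,0,-5,0,0,0,0,0,0,0,0,0,0,0]'

```text
clock: 6.25
ee_pos: [520.0, -321.0, 90.2]
orientation: [-0.0, 1.0, -0.001, -0.0]
ft_force: [0.2, 0.1, -1.1]
width: 0.2
grasp_force: 0.0
```

Request:
arm_command --steps '[0,0,3.5,0,0,0,0,0,0,0,0,0,0,0]'

```text
clock: 6.5
ee_pos: [520.1, -321.1, 86.6]
orientation: [-0.0, 1.0, -0.001, 0.0]
ft_force: [-0.6, 0.1, 2.3]
width: -0.3
grasp_force: 1.2
```

Request:
arm_command --steps '[0,0,0,0,0,0,0]'

```text
clock: 6.62
ee_pos: [520.1, -321.1, 86.9]
orientation: [-0.0, 1.0, -0.001, -0.0]
ft_force: [-0.2, 0.5, 2.0]
width: -0.2
grasp_force: 1.2
```

Running: no contact at 90, contact at 87, so the top is at 69 mm and the button is locked on. Next, the brush.

Request:
arm_command --steps '[0,0,-45,0,0,0,0,0,0,-50,0,0,0,0,0,0,-50,0,0,0,40,0,-30,-50,0,0,0,60,0,-50,0,0,0,0,60,0,-50,0,0,0,0,60,0,-50,0,0,0,0,60,0,-50,0,0,0,0,60,0,-50,0,0,0,0,60,0,-50,0,0,0,0,60,0,-50,0,0,0,0,60,0,-50,0,0,0,0,60,0,-50,0,0,0,0,60,0,-50,0,0,0,0,60,0,-50,0,0,0,0,60,0,-50,0,0,0,0,60,8,-50,0,0,0,0,60,0,-10,0,0,0,0,60,0,0,0,0,0,0,60]'

```text
clock: 9.0
ee_pos: [528.3, 368.8, 280.9]
orientation: [0.001, 1.0, -0.0, -0.001]
ft_force: [0.0, -0.7, -0.3]
width: 60.0
grasp_force: 0.0
```

```bash
python3 - <<'E'
from h import *
snap('wrist','w3.png');snap('scene','s3.png')
im=[cv2.imread('pics/'+k) for k in('w3.png','s3.png')]
o=np.zeros((600,800,3),np.uint8);o[:330,:440]=cv2.resize(im[0],(440,330));o[:360,450:800]=cv2.resize(im[1][200:310,340:447],(350,360))
o[340:600,:440]=cv2.resize(im[1][140:270,185:405],(440,260))
cv2.imwrite('pics/c3.png',o)
E
```

```text
(no output)
```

View pics/c3.png

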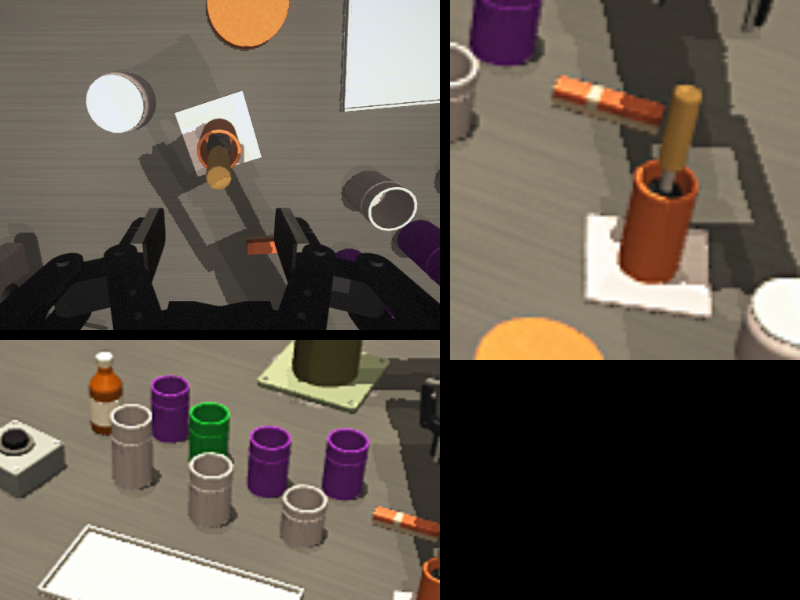

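The brush handle top is at wrist pixel (279,225), the pot rim at (277,188); the cups have not moved.

```bash
python3 - <<'E'
from h import *
print(pt('w3.png',278.7,225.3,191),pt('w3.png',277.5,189,100),pt('s3.png',412.5,228.4,191))
for n,u,v,z in [('short',389,208,70)]: print(pt('w3.png',389*56/44,208*56/44,70))
print(ctrl.sense()['ee_pos'],np.load('pics/w3.png.npz')['T'].round(2))
E
```

```text
[529.4 370.1 191. ] [531.3 371.1 100. ] [529.7 370.7 191. ]
[443.9 147.5  70. ]
[528.83145495 367.56726756 281.43693235] [[-0.0000e+00  9.6000e-01  2.9000e-01  6.0382e+02]
 [-1.0000e+00 -0.0000e+00  0.0000e+00  3.7017e+02]
 [ 0.0000e+00 -2.9000e-01  9.6000e-01  4.0433e+02]
 [ 0.0000e+00  0.0000e+00  0.0000e+00  1.0000e+00]]
```

Request:
arm_command --steps '[1,-1.5,20,0,0,0,60,0,0,35,0,0,0,60,0,0,35,0,0,0,60,0,0,25,0,0,0,60,0,0,10,0,0,0,60,0,0,0,0,0,0,0,0,0,0,0,0,0,0,0,0,0,0,0,0,0,0,0,0,0,0,0,0,0,0,0,0,0,0,0]'

```text
clock: 10.35
ee_pos: [530.9, 370.8, 158.4]
orientation: [-0.001, 1.0, -0.001, 0.001]
ft_force: [0.3, -0.7, 5.3]
width: 20.6
grasp_force: 58.9
```

Request:
arm_command --steps '[0,0,-15,0,0,0,0,0,0,-35,0,0,0,0,0,0,-40,0,0,0,0,0,0,-40,0,0,0,0,0,0,-25,0,0,0,0,0,0,0,0,0,0,0]'

```text
clock: 11.1
ee_pos: [530.9, 371.1, 315.1]
orientation: [-0.001, 1.0, -0.001, 0.003]
ft_force: [0.7, -0.3, -0.8]
width: 20.6
grasp_force: 58.7
```

```bash
python3 - <<'E'
from h import *
snap('wrist','w4.png');snap('scene','s4.png')
im=[cv2.imread('pics/'+k) for k in('w4.png','s4.png')]
o=np.zeros((600,800,3),np.uint8);o[:300,:400]=cv2.resize(im[0],(400,300));o[:300,400:700]=cv2.resize(im[1][110:290,340:500],(300,300))
o[305:600,:500]=cv2.resize(im[1][140:258,185:385],(500,295),interpolation=cv2.INTER_CUBIC)
cv2.imwrite('pics/c4.png',o)
E
```

```text
(no output)
```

View pics/c4.png

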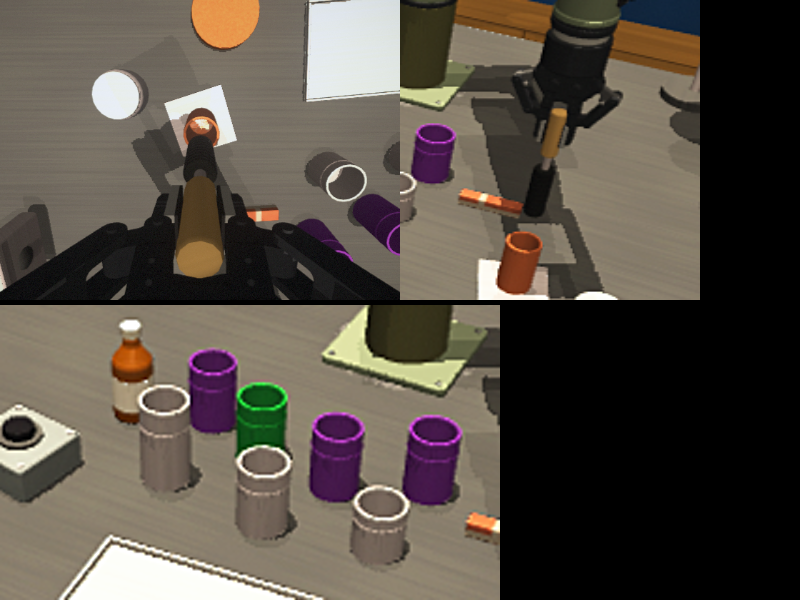

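The brush is held upright, out of the pot. Cup rims are at (251,178), (291,202) and (337,219), unchanged. I'll check the brush tilt numerically.

```bash
python3 - <<'E'
from h import *
print(pt('s4.png',413.3,236.6,165),pt('s4.png',425.3,177.2,348))
print(pt('w4.png',204*1.4,140*1.4,163), pt('w4.png',200*1.4,261*1.4,348))
print(pt('s4.png',250.6,178.2,120),pt('s4.png',290.6,202.6,95),pt('s4.png',337.4,219.2,70))
E
```

```text
[527.5 377.  165. ] [534.1 372.7 348. ]
[535.9 367.5 163. ] [529.2 371.9 348. ]
[ 448.8 -147.9  120. ] [469.1   1.5  95. ] [443.3 143.2  70. ]
```

Request:
arm_command --steps '[0,20,0,0,0,0,0,-8,43,0,0,0,0,0,-8,45,0,0,0,0,0,-8,45,0,0,0,0,0,-8,45,0,0,0,0,0,-8,45,0,0,0,0,0,-8,45,0,0,0,0,0,-8,45,0,0,0,0,0,-8,45,0,0,0,0,0,-8,45,0,0,0,0,0,-8,45,0,0,0,0,0,-2,40,0,0,0,0,0,0,10,12,0,0,0,0,0,0,12,0,0,0,0,0,0,0,0,0,0,0,0,0,0,0,0,0,0]'

```text
clock: 13.2
ee_pos: [447.3, -146.4, 287.5]
orientation: [-0.0, 1.0, 0.0, -0.0]
ft_force: [0.0, 0.5, -0.7]
width: 20.9
grasp_force: 59.0
```

```bash
python3 - <<'E'
from h import *
snap('wrist','w5.png');snap('scene','s5.png');snap('side','d5.png')
im=[cv2.imread('pics/'+k) for k in('w5.png','s5.png','d5.png')]
o=np.zeros((600,800,3),np.uint8);o[:300,:400]=cv2.resize(im[0],(400,300));o[:300,400:800]=cv2.resize(im[1][110:230,190:350],(400,300))
o[305:600,:400]=cv2.resize(im[2][140:320,170:414],(400,295))
cv2.imwrite('pics/c5.png',o)
E
```

```text
(no output)
```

View pics/c5.png

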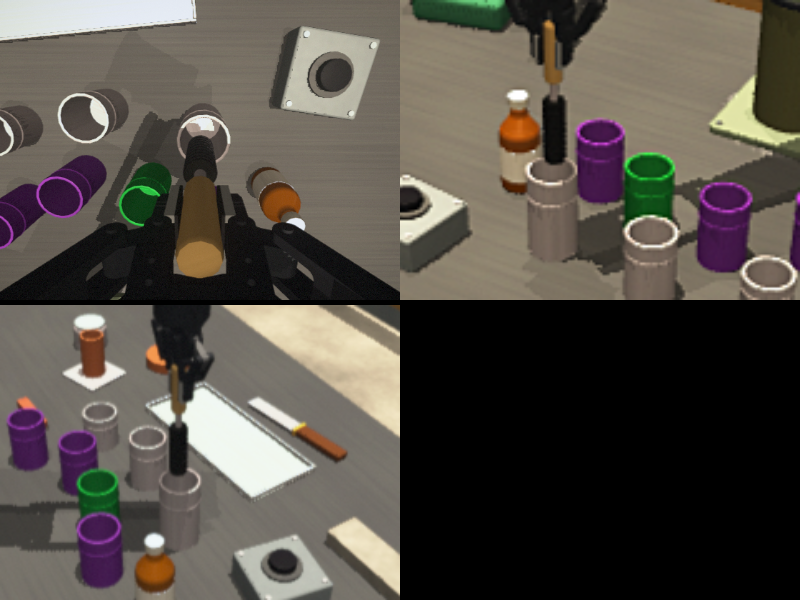

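The brush hangs just above the tall cup, with the rim at wrist pixel (286,190); all three views agree to within a centimetre.

```bash
python3 - <<'E'
from h import *
print(pt('w5.png',204*1.4,136.5*1.4,120),pt('w5.png',88*1.4,116.5*1.4,95),pt('s5.png',190+152/2.5,110+172/2.5,120),pt('d5.png',170+180*.61,140+(483-305)*.61,120),pt('d5.png',170+148*.61,140+(440-305)*.61,95))
print(pt('d5.png',170+178*.61,140+(472-305)*.61,135),pt('s5.png',190+154/2.5,110+160/2.5,135))
E
```

```text
[ 451.8 -150.7  120. ] [471.3  -6.6  95. ] [ 451.3 -145.7  120. ] [ 442.1 -159.6  120. ] [464.6 -11.2  95. ]
[ 443.3 -151.2  135. ] [ 446.6 -145.4  135. ]
```

Request:
arm_command --steps '[2,2,0,0,0,0,0,0,0,20,0,0,0,0,0,0,20,0,0,0,0,0,0,0,0,0,0,0]'

```text
clock: 13.85
ee_pos: [448.3, -149.0, 246.3]
orientation: [-0.001, 1.0, -0.001, -0.002]
ft_force: [0.2, 0.3, -0.8]
width: 20.4
grasp_force: 59.0
```

Request:
arm_command --steps '[0,0,25,0,0,0,0,0,0,25,0,0,0,0,0,0,25,0,0,0,0,0,0,11,0,0,0,0,0,0,2,0,0,0,0,0,0,0,0,0,0,0]'

```text
clock: 14.6
ee_pos: [450.1, -150.0, 160.9]
orientation: [0.0, 1.0, -0.001, 0.001]
ft_force: [0.1, 0.2, -0.2]
width: 20.8
grasp_force: 59.1
```

Request:
arm_command --steps '[0,0,2,0,0,0,0,0,0,1,0,0,0,0,0,0,0,0,0,0,0]'

```text
clock: 14.98
ee_pos: [450.3, -150.1, 158.4]
orientation: [0.001, 1.0, -0.001, 0.001]
ft_force: [-1.1, -0.3, 5.5]
width: 20.8
grasp_force: 59.7
```

```bash
python3 - <<'E'
from h import *
snap('scene','s6.png');snap('side','d6.png')
im=[cv2.imread('pics/'+k) for k in('s6.png','d6.png')]
o=np.zeros((300,800,3),np.uint8);o[:300,400:800]=cv2.resize(im[0][110:230,190:350],(400,300))
o[:295,:400]=cv2.resize(im[1][140:320,170:414],(400,295))
cv2.imwrite('pics/c6.png',o)
E
```

```text
(no output)
```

View pics/c6.png

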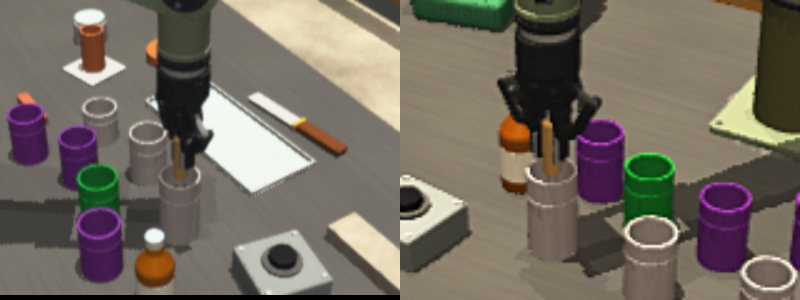

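The brush is down in the tall cup with 5 N on the bottom. Up to the rim and down again.

Request:
arm_command --steps '[0,0,-13,0,0,0,0,0,0,-30,0,0,0,0,0,0,-30,0,0,0,0,0,0,-30,0,0,0,0,0,0,-10,0,0,0,0,0,0,0,0,0,0,0,0,0,0,0,0,0,0]'

```text
clock: 15.95
ee_pos: [448.4, -149.1, 268.2]
orientation: [-0.001, 1.0, -0.001, -0.001]
ft_force: [-0.6, -0.2, -1.2]
width: 20.6
grasp_force: 59.1
```

Request:
arm_command --steps '[0,0,20,0,0,0,0,0,0,30,0,0,0,0,0,0,30,0,0,0,0,0,0,25,0,0,0,0,0,0,6,0,0,0,0,0,0,2,0,0,0,0,0,0,0,0,0,0,0,0,0,0,0,0,0,0]'

```text
clock: 16.95
ee_pos: [448.7, -148.9, 158.4]
orientation: [-0.001, 1.0, -0.001, -0.001]
ft_force: [-4.6, 3.3, 15.5]
width: 20.6
grasp_force: 60.9
```

```bash
python3 - <<'E'
from h import *
snap('side','d7.png');snap('scene','s7.png')
im=[cv2.imread('pics/'+k) for k in('d7.png','s7.png')]
o=np.zeros((300,800,3),np.uint8);o[:295,:400]=cv2.resize(im[0][140:320,170:414],(400,295));o[:,400:]=cv2.resize(im[1][140:260,240:400],(400,300))
cv2.imwrite('pics/c7.png',o)
E
```

```text
(no output)
```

View pics/c7.png

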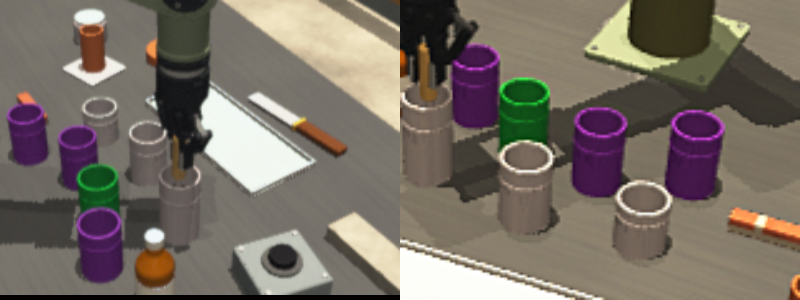

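Bottom was reached again, but the rim pass stopped about 4 mm short. I'll repeat it fully to be safe, then leave.

Request:
arm_command --steps '[0,0,-13,0,0,0,0,0,0,-30,0,0,0,0,0,0,-30,0,0,0,0,0,0,-32,0,0,0,0,0,0,-12,0,0,0,0,0,0,0,0,0,0,0,0,0,0,0,0,0,0]'

```text
clock: 17.92
ee_pos: [448.4, -149.1, 272.0]
orientation: [-0.001, 1.0, -0.001, -0.001]
ft_force: [-0.3, -0.2, -1.8]
width: 20.8
grasp_force: 59.1
```

Request:
arm_command --steps '[0,0,20,0,0,0,0,0,0,30,0,0,0,0,0,0,30,0,0,0,0,0,0,25,0,0,0,0,0,0,7,0,0,0,0,0,0,2.5,0,0,0,0,0,0,0,0,0,0,0,0,0,0,0,0,0,0]'

```text
clock: 18.92
ee_pos: [449.9, -149.9, 160.2]
orientation: [0.0, 1.0, -0.001, 0.001]
ft_force: [0.3, -0.3, -1.3]
width: 20.7
grasp_force: 59.0
```

```bash
python3 - <<'E'
from h import *
# middle rim in crop7: (525,158)
print(pt('s7.png',240+125/2.5,140+158/2.5,95),pt('s7.png',240+242/2.5,140+199/2.5,70))
E
```

```text
[472.6   1.3  95. ] [445.9 142.4  70. ]
```

Request:
arm_command --steps '[0,0,2.5,0,0,0,0,0,0,0,0,0,0,0,0,0,0,0,0,0,0]'

```text
clock: 19.3
ee_pos: [450.3, -150.0, 158.4]
orientation: [0.001, 1.0, -0.001, 0.001]
ft_force: [-1.5, 0.3, 6.5]
width: 20.4
grasp_force: 59.8
```

Request:
arm_command --steps '[0,0,-15,0,0,0,0,0,0,-40,0,0,0,0,0,0,-40,0,0,0,0,0,0,-40,0,0,0,0,6,-30,0,0,0,0,0,6,-40,0,0,0,0,0,6,-40,0,0,0,0,0,4.5,-30,0,0,0,0,0,0,-7,0,0,0,0,0,0,0,15,0,0,0,0,0,0,0,0,0,0,0,0]'

```text
schema error: expected a multiple of 7 numbers
```

```bash
python3 - <<'E'
from h import *
snap('wrist','w8.png');snap('scene','s8.png')
a,b=[cv2.imread('pics/'+k).astype(int) for k in('s7.png','s8.png')]
d=(abs(a-b).sum(2)>60)
for n,x,y in [('tall',251,193),('mid',290,222),('short',337,228)]: print(n,d[y-20:y+16,x-14:x+14].mean())
im=[cv2.imread('pics/'+k) for k in('w8.png','s8.png')]
o=np.zeros((360,800,3),np.uint8);o[:300,:400]=cv2.resize(im[0],(400,300));o[:,400:]=cv2.resize(im[1][120:264,220:380],(400,360))
cv2.imwrite('pics/c8.png',o)
E
```

```text
tall 0.022817460317460316
mid 0.000992063492063492
short 0.0
```

View pics/c8.png

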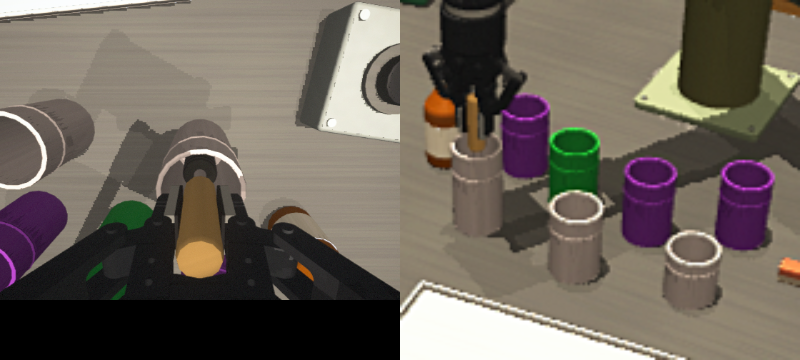

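The move was refused because a number was missing, so the brush is still in the tall cup (bottom touched, 6.5 N). Cups unmoved, middle rim at (290,223). Resending.

Request:
arm_command --steps '[0,0,-15,0,0,0,0,0,0,-40,0,0,0,0,0,0,-40,0,0,0,0,0,0,-40,0,0,0,0,6,-30,0,0,0,0,0,6,-40,0,0,0,0,0,6,-40,0,0,0,0,0,4,-30,0,0,0,0,0,0,-8,0,0,0,0,0,0,0,15,0,0,0,0,0,0,0,0,0,0,0,0]'

```text
schema error: expected a multiple of 7 numbers
```

```bash
python3 - <<'E'
from h import *
snap('wrist','w9.png');snap('scene','s9.png')
a,b=[cv2.imread('pics/'+k).astype(int) for k in('s7.png','s9.png')]
d=(abs(a-b).sum(2)>60)
for n,x,y in [('tall',251,205),('mid',290,225),('short',337,228)]: print(n,d[y-16:y+14,x-14:x+14].mean())
im=[cv2.imread('pics/'+k) for k in('w9.png','s9.png')]
o=np.zeros((450,800,3),np.uint8);o[:300,:400]=cv2.resize(im[0],(400,300));o[:,400:]=cv2.resize(im[1][110:290,220:380],(400,450))
cv2.imwrite('pics/c9.png',o)
E
```

```text
tall 0.0035714285714285713
mid 0.0011904761904761906
short 0.0
```

View pics/c9.png

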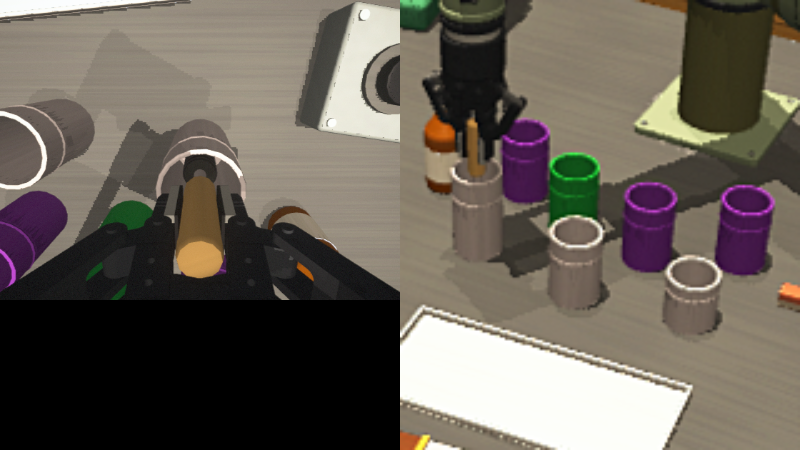

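Refused again for the same reason, so the picture is unchanged: brush in the tall cup, middle rim at about (290,202), short at (337,219).

Request:
arm_command --steps '[0,0,-15,0,0,0,0,0,0,-40,0,0,0,0,0,0,-40,0,0,0,0,0,0,-40,0,0,0,0,6,-30,0,0,0,0,0,6,-40,0,0,0,0,0,6,-40,0,0,0,0,0,4,-30,0,0,0,0,0,0,-7,0,0,0,0,0,0,0,15,0,0,0,0,0,0,0,0,0,0,0]'

```text
clock: 20.88
ee_pos: [470.1, -3.3, 274.7]
orientation: [-0.0, 1.0, -0.001, -0.002]
ft_force: [-0.1, -0.1, -1.4]
width: 20.3
grasp_force: 59.2
```

```bash
python3 - <<'E'
from h import *
snap('wrist','w10.png');snap('scene','s10.png')
a,b=[cv2.imread('pics/'+k).astype(int) for k in('s7.png','s10.png')]
d=(abs(a-b).sum(2)>60)
for n,x,y in [('tall',251,205),('mid',290,225),('short',337,228)]: print(n,d[y-16:y+14,x-14:x+14].mean())
im=[cv2.imread('pics/'+k) for k in('w10.png','s10.png')]
o=np.zeros((450,800,3),np.uint8);o[:300,:400]=cv2.resize(im[0],(400,300));o[:,400:]=cv2.resize(im[1][110:290,220:380],(400,450))
cv2.imwrite('pics/c10.png',o)
E
```

```text
tall 0.07738095238095238
mid 0.10952380952380952
short 0.05714285714285714
```

View pics/c10.png

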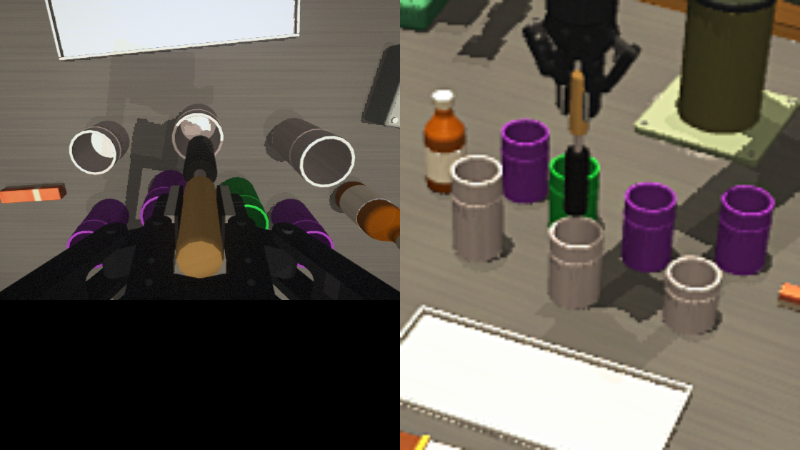

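The brush is above the middle cup; in full pixels the wrist rims are middle (277,186), short (136,211) and tall (458,225).

```bash
python3 - <<'E'
from h import *
for u,v,z in [(198,133.5,95),(97,151,70),(327,161,120),(62,59,14),(299,36,14),(201,158,122)]: print(pt('w10.png',u*1.4,v*1.4,z))
s='s10.png'
for u,v,z in [(576,232,95),(693,275,70),(477,172,120),(577,210,122)]: print(pt(s,220+(u-400)*.4,110+v*.4,z))
E
```

```text
[474.7  -0.5  95. ]
[445.1 135.9  70. ]
[ 447.5 -149.6  120. ]
[564.6 192.5  14. ]
[ 593.6 -140.5   14. ]
[452.3  -3.9 122. ]
[470.3   1.4  95. ]
[447.1 144.2  70. ]
[ 451.3 -145.7  120. ]
[463.8  -1.6 122. ]
```

Request:
arm_command --steps '[3,-3,15,0,0,0,0,0,0,15,0,0,0,0,0,0,15,0,0,0,0,0,0,0,0,0,0,0]'

```text
clock: 21.48
ee_pos: [473.0, 0.7, 229.5]
orientation: [-0.0, 1.0, -0.001, -0.002]
ft_force: [-0.6, -1.4, -0.5]
width: 20.5
grasp_force: 59.2
```

Request:
arm_command --steps '[0,0,25,0,0,0,0,0,0,25,0,0,0,0,0,0,14,0,0,0,0,0,0,4,0,0,0,0,0,0,2,0,0,0,0,0,0,0,0,0,0,0]'

```text
clock: 22.22
ee_pos: [475.1, 0.3, 162.6]
orientation: [0.0, 1.0, -0.001, 0.001]
ft_force: [-0.7, 0.5, -1.4]
width: 20.6
grasp_force: 59.2
```

Request:
arm_command --steps '[0,0,3,0,0,0,0,0,0,2,0,0,0,0,0,0,0,0,0,0,0]'

```text
clock: 22.6
ee_pos: [475.4, 0.3, 158.4]
orientation: [0.0, 1.0, -0.001, 0.001]
ft_force: [-2.0, -0.7, 6.4]
width: 20.5
grasp_force: 60.1
```

Request:
arm_command --steps '[0,0,-15,0,0,0,0,0,0,-30,0,0,0,0,0,0,-30,0,0,0,0,0,0,-17,0,0,0,0,0,0,0,0,0,0,0,0,0,0,0,0,0,0]'

```text
clock: 23.35
ee_pos: [473.7, 0.6, 247.6]
orientation: [-0.0, 1.0, -0.001, -0.001]
ft_force: [0.1, -0.7, -1.5]
width: 20.7
grasp_force: 59.3
```

Request:
arm_command --steps '[0,0,15,0,0,0,0,0,0,30,0,0,0,0,0,0,30,0,0,0,0,0,0,12,0,0,0,0,0,0,4,0,0,0,0,0,0,1,0,0,0,0,0,0,0,0,0,0,0,0,0,0,0,0,0,0]'

```text
clock: 24.35
ee_pos: [473.8, 0.7, 158.4]
orientation: [-0.0, 1.0, -0.001, -0.001]
ft_force: [-5.2, 1.3, 13.2]
width: 20.5
grasp_force: 60.9
```

Request:
arm_command --steps '[0,0,-15,0,0,0,0,0,0,-35,0,0,0,0,0,0,-35,0,0,0,0,0,0,-25,0,0,0,0,-6,-30,0,0,0,0,0,-7,-40,0,0,0,0,0,-7,-40,0,0,0,0,0,-7,-30,0,0,0,0,0,0,-2,10,0,0,0,0,0,0,10,0,0,0,0,0,0,0,0,0,0,0]'

```text
clock: 25.72
ee_pos: [447.0, 141.4, 245.2]
orientation: [0.0, 1.0, -0.001, -0.002]
ft_force: [0.5, -1.0, -1.8]
width: 20.9
grasp_force: 59.3
```

```bash
python3 - <<'E'
from h import *
snap('wrist','w11.png');snap('scene','s11.png')
im=[cv2.imread('pics/'+k) for k in('w11.png','s11.png')]
o=np.zeros((450,800,3),np.uint8);o[:300,:400]=cv2.resize(im[0],(400,300));o[:,400:]=cv2.resize(im[1][110:290,220:380],(400,450))
cv2.imwrite('pics/c11.png',o)
E
```

```text
(no output)
```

View pics/c11.png

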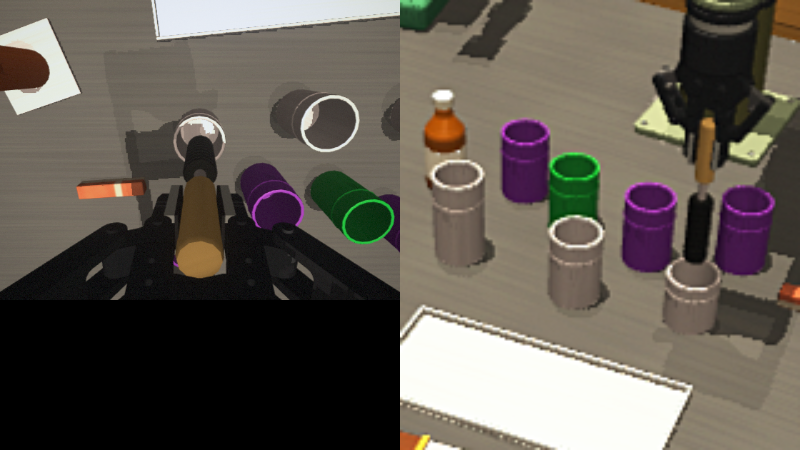

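The tall cup was knocked aside: its rim is now at crop (458,177), was (477,172). The brush is above the short cup, with the rim at wrist (280,190).

```bash
python3 - <<'E'
from h import *
print(pt('w11.png',280,191,70),pt('w11.png',329*1.4,123*1.4,95))
s='s11.png'
for u,v,z in [(692,275,70),(458,177,120),(576,232,95),(698,258,93)]: print(pt(s,220+(u-400)*.4,110+v*.4,z))
E
```

```text
[449.2 141.6  70. ] [469.8   1.4  95. ]
[447.7 143.2  70. ]
[ 472.  -160.2  120. ]
[470.3   1.4  95. ]
[442.6 146.3  93. ]
```

Request:
arm_command --steps '[0,0,0,0,0,0,0]'

```text
clock: 25.95
ee_pos: [448.1, 141.9, 247.1]
orientation: [-0.0, 1.0, -0.001, 0.0]
ft_force: [-0.5, 0.2, -0.6]
width: 20.6
grasp_force: 59.3
```

Request:
arm_command --steps '[1,0,25,0,0,0,0,0,0,25,0,0,0,0,0,0,25,0,0,0,0,0,0,10,0,0,0,0,0,0,0,0,0,0,0,0,0,0,0,0,0,0]'

```text
clock: 26.7
ee_pos: [449.7, 142.5, 163.0]
orientation: [-0.0, 1.0, -0.001, 0.001]
ft_force: [0.3, 0.1, -0.8]
width: 20.6
grasp_force: 59.3
```

Request:
arm_command --steps '[0,0,3,0,0,0,0,0,0,1.5,0,0,0,0,0,0,0,0,0,0,0]'

```text
clock: 27.08
ee_pos: [449.4, 142.6, 158.4]
orientation: [-0.0, 1.0, -0.001, 0.001]
ft_force: [-0.3, -0.1, 4.1]
width: 20.4
grasp_force: 59.9
```

Request:
arm_command --steps '[0,0,-15,0,0,0,0,0,0,-30,0,0,0,0,0,0,-21,0,0,0,0,0,0,0,0,0,0,0,0,0,0,0,0,0,0]'

```text
clock: 27.7
ee_pos: [448.0, 142.4, 222.6]
orientation: [0.0, 1.0, -0.001, -0.001]
ft_force: [-0.3, 0.4, -1.6]
width: 20.8
grasp_force: 59.5
```

Request:
arm_command --steps '[0,0,15,0,0,0,0,0,0,30,0,0,0,0,0,0,14,0,0,0,0,0,0,6,0,0,0,0,0,0,2,0,0,0,0,0,0,0,0,0,0,0,0,0,0,0,0,0,0]'

```text
clock: 28.58
ee_pos: [448.4, 142.3, 158.4]
orientation: [0.0, 1.0, -0.0, -0.001]
ft_force: [-5.7, -0.8, 14.3]
width: 20.2
grasp_force: 61.1
```

Request:
arm_command --steps '[0,0,-15,0,0,0,0,0,0,-40,0,0,0,0,0,0,-40,0,0,0,0,0,0,-35,0,0,0,0,12,-33,0,0,0,0,0,14,-40,0,0,0,0,0,14,-40,0,0,0,0,0,14,-40,0,0,0,0,0,14,-40,0,0,0,0,0,14,-35,0,0,0,0,0,0,0,0,0,0,0,0,0,0,0,0,0,0,0,0,0,0,0,0,0,0]'

```text
clock: 30.2
ee_pos: [530.8, 369.4, 286.5]
orientation: [0.0, 1.0, -0.001, -0.0]
ft_force: [0.2, 0.7, -0.8]
width: 20.7
grasp_force: 59.3
```

```bash
python3 - <<'E'
from h import *
print(ctrl.sense()['ee_pos'])
E
```

```text
[530.79254646 369.39299969 286.50114033]
```

Request:
arm_command --steps '[0,-1.5,20,0,0,0,0,0,0,25,0,0,0,0,0,0,0,0,0,0,0]'

```text
clock: 30.58
ee_pos: [528.7, 370.3, 237.1]
orientation: [0.002, 1.0, -0.001, -0.003]
ft_force: [-0.5, 0.1, -0.9]
width: 20.6
grasp_force: 59.3
```

Request:
arm_command --steps '[0,0,25,0,0,0,0,0,0,25,0,0,0,0,0,0,24,0,0,0,0,0,0,7,0,0,0,0,0,0,0,0,0,0,0,0,0,0,0,0,0,0]'

```text
clock: 31.32
ee_pos: [531.8, 372.3, 162.0]
orientation: [-0.001, 1.0, -0.001, 0.001]
ft_force: [0.2, -0.8, -1.4]
width: 20.6
grasp_force: 59.7
```

Request:
arm_command --steps '[0,0,2.5,0,0,0,0,0,0,1,0,0,0,0,0,0,0,0,0,0,0]'

```text
clock: 31.7
ee_pos: [531.7, 372.2, 158.5]
orientation: [-0.0, 1.0, -0.001, 0.001]
ft_force: [-0.5, -0.9, 4.9]
width: 20.9
grasp_force: 60.0
```

Request:
arm_command --steps '[0,0,0,0,0,0,45,0,0,0,0,0,0,60,0,0,0,0,0,0,60,0,0,-10,0,0,0,60,0,0,-25,0,0,0,60,0,0,-40,0,0,0,60,0,0,-40,0,0,0,60,0,0,-10,0,0,0,60,0,0,0,0,0,0,60]'

```text
clock: 32.83
ee_pos: [531.2, 372.0, 282.7]
orientation: [-0.0, 1.0, -0.001, 0.001]
ft_force: [-0.3, 0.6, -1.2]
width: 59.9
grasp_force: 0.0
```

```bash
python3 - <<'E'
from h import *
snap('scene','s12.png');a=cv2.imread('pics/s12.png').astype(int);b=cv2.imread('pics/s3.png').astype(int)
# wooden handle pixels
def wood(i): 
    s=i[205:262,395:425]; m=(s[...,2]>130)&(s[...,1]>90)&(s[...,0]<110); y,x=np.nonzero(m); return len(x),x.mean()+395,y.mean()+205,y.min()+205,y.max()+205
print(wood(a),wood(b))
E
```

```text
(133, np.float64(413.3533834586466), np.float64(241.48872180451127), np.int64(205), np.int64(261)) (143, np.float64(413.4825174825175), np.float64(241.5874125874126), np.int64(205), np.int64(261))
```

The brush stands back in its pot, with its pixels the same as at the start. Now the button.

Request:
arm_command --steps '[0,30,0,0,0,0,0,-11,50,0,0,0,0,0,0,50,0,0,0,0,0,0,50,0,0,0,0,0,0,50,0,0,0,0,0,0,50,0,0,0,0,0,0,50,0,0,0,0,0,0,50,0,0,0,0,0,0,50,0,0,0,0,0,0,50,0,0,0,0,0,0,50,0,0,0,0,0,0,50,0,0,0,0,0,0,50,0,0,0,0,0,0,50,0,0,0,0,0,0,13,40,0,0,0,0,0,0,50,0,0,0,0,0,0,50,0,0,0,0,0,0,40,0,0,0,0,0,0,0,0,0,0,0,0,0,0,0,0,0,0]'

```text
clock: 35.38
ee_pos: [519.3, -321.3, 102.1]
orientation: [0.0, 1.0, -0.001, 0.0]
ft_force: [-0.7, -0.1, 0.9]
width: -0.3
grasp_force: 0.0
```

Request:
arm_command --steps '[0,0,0,0,0,0,0]'

```text
clock: 35.5
ee_pos: [520.5, -322.3, 104.3]
orientation: [0.001, 1.0, -0.001, 0.002]
ft_force: [0.2, 0.2, -0.1]
width: -0.1
grasp_force: 0.0
```

Request:
arm_command --steps '[0,0,8,0,0,0,0,0,0,7,0,0,0,0,0,0,3,0,0,0,0,0,0,2,0,0,0,0,0,0,1,0,0,0,0,0,0,0,0,0,0,0,0,0,0,0,0,0,0]'

```text
clock: 36.38
ee_pos: [519.5, -321.4, 82.1]
orientation: [0.0, 1.0, -0.001, 0.0]
ft_force: [-0.6, 1.1, 7.2]
width: 0.2
grasp_force: 3.4
```

Request:
arm_command --steps '[0,0,1,0,0,0,0,0,0,0.5,0,0,0,0,0,0,0,0,0,0,0]'

```text
clock: 36.75
ee_pos: [519.6, -321.5, 82.0]
orientation: [0.0, 1.0, -0.0, 0.0]
ft_force: [-3.5, 2.8, 12.6]
width: 0.2
grasp_force: 6.9
```

Stop reached. Lift off, and then feel that it is up with a light touch at 94.5.

Request:
arm_command --steps '[0,0,-8,0,0,0,0,0,0,-9,0,0,0,0,0,0,0,0,0,0,0]'

```text
clock: 37.12
ee_pos: [519.2, -321.3, 96.8]
orientation: [0.0, 1.0, -0.001, 0.0]
ft_force: [-0.4, 0.1, 0.1]
width: 0.0
grasp_force: 0.0
```

Request:
arm_command --steps '[0,0,2.5,0,0,0,0,0,0,0,0,0,0,0]'

```text
clock: 37.38
ee_pos: [518.7, -320.9, 93.1]
orientation: [-0.0, 1.0, -0.001, -0.001]
ft_force: [-0.3, 0.3, 0.8]
width: -0.0
grasp_force: 0.7
```

Request:
arm_command --steps '[0,0,1,0,0,0,0,0,0,0,0,0,0,0]'

```text
clock: 37.62
ee_pos: [518.7, -320.9, 92.5]
orientation: [-0.0, 1.0, -0.001, -0.0]
ft_force: [-0.7, 1.2, 1.3]
width: 0.3
grasp_force: 0.9
```

The button is up (contact at about 93), so the extractor is off. Next the tall cup. I'll re-measure the cups by template matching from above the tall cup.

Request:
arm_command --steps '[0,0,-30,0,0,0,40,0,0,-45,0,0,0,85,0,0,-45,0,0,0,85,-12,-39,0,0,0,0,85,-12,-40,0,0,0,85,-12,-40,0,0,0,85,-11,-40,0,0,0,85,0,0,0,0,0,0,85,0,0,0,0,0,0,85]'

```text
schema error: expected a multiple of 7 numbers
```

```bash
cat >> h.py <<'E'
def track(f,ref,boxes):
    a=cv2.imread('pics/'+f);b=cv2.imread('pics/'+ref)
    for n,(x0,y0,x1,y1) in boxes.items():
        X=max(x0-40,0);Y=y0-30
        r=cv2.matchTemplate(a[Y:y1+30,X:x1+40],b[y0:y1,x0:x1],cv2.TM_CCOEFF_NORMED);_,s,_,l=cv2.minMaxLoc(r)
        print(n,'shift',l[0]+X-x0,l[1]+Y-y0,round(s,2))
E
python3 - <<'E'
from h import *
snap('scene','s13.png');snap('wrist','w13.png')
track('s13.png','s11.png',{'tall':(231,172,256,218),'mid':(277,194,304,235)})
track('s13.png','s7.png',{'short':(323,210,352,246)})
# bright rim blobs in wrist picture
g=cv2.cvtColor(cv2.imread('pics/w13.png'),cv2.COLOR_BGR2GRAY)
c=cv2.HoughCircles(cv2.medianBlur(g,3),cv2.HOUGH_GRADIENT,1.2,60,param1=120,param2=35,minRadius=30,maxRadius=75)
for u,v,r in (c[0] if c is not None else [])[:6]: print(u,v,r,pt('w13.png',u,v,120)[:2],pt('w13.png',u,v,95)[:2])
print(ctrl.sense()['ee_pos'])
E
```

```text
tall shift 0 0 0.84
mid shift 0 0 0.98
short shift 0 0 1.0
282.6 257.40002 59.520004 [ 550.7 -320.8] [ 539.4 -321. ]
[ 518.75333624 -320.86993844   92.56965935]
```

Request:
arm_command --steps '[0,0,-30,0,0,0,40,0,0,-45,0,0,0,85,0,0,-45,0,0,0,85,-12,-39,0,0,0,0,85,-12,-40,0,0,0,0,85,-12,-40,0,0,0,0,85,-11,-40,0,0,0,0,85,0,0,0,0,0,0,85,0,0,0,0,0,0,85]'

```text
clock: 38.85
ee_pos: [472.7, -162.4, 213.0]
orientation: [0.0, 1.0, -0.0, 0.0]
ft_force: [-0.9, 0.2, 0.7]
width: 85.3
grasp_force: 0.0
```

```bash
python3 - <<'E'
from h import *
snap('scene','s14.png');snap('wrist','w14.png')
g=cv2.cvtColor(cv2.imread('pics/w14.png'),cv2.COLOR_BGR2GRAY)
c=cv2.HoughCircles(cv2.medianBlur(g,3),cv2.HOUGH_GRADIENT,1.2,60,param1=120,param2=35,minRadius=30,maxRadius=75)
for u,v,r in (c[0] if c is not None else [])[:6]: print(u,v,r,pt('w14.png',u,v,120)[:2],pt('w14.png',u,v,95)[:2])
track('s14.png','s11.png',{'tall':(231,172,256,218),'mid':(277,194,304,235)})
E
```

```text
282.6 233.40001 44.88 [ 467.4 -164. ] [ 458.1 -164.3]
59.4 208.20001 52.2 [484.8 -22.9] [477.5  -6.9]
486.6 139.8 40.56 [ 526.7 -286.2] [ 524.3 -300.6]
186.6 305.40002 31.56 [414.7 -97.9] [399.3 -90.5]
162.6 365.40002 31.68 [365.  -76.5] [343.9 -66.7]
11.400001 359.40002 40.920002 [370.7  32.6] [350.2  55. ]
tall shift 0 0 0.79
mid shift 0 0 0.92
```

Request:
arm_command --steps '[-2,1,30,0,0,0,85,0,0,40,0,0,0,85,0,0,15,0,0,0,85,0,0,15,0,0,0,85,0,0,0,0,0,0,85]'

```text
clock: 39.58
ee_pos: [470.1, -163.2, 112.3]
orientation: [-0.0, 1.0, -0.001, -0.001]
ft_force: [-0.0, 0.7, 0.2]
width: 85.1
grasp_force: 0.0
```

Request:
arm_command --steps '[0,0,17,0,0,0,85,0,0,0,0,0,0,50,0,0,0,0,0,0,50,0,0,0,0,0,0,50,0,0,0,0,0,0,50,0,0,0,0,0,0,50]'

```text
clock: 40.33
ee_pos: [470.4, -163.1, 95.9]
orientation: [0.0, 1.0, -0.001, 0.0]
ft_force: [-0.3, -0.4, -1.0]
width: 62.3
grasp_force: 69.6
```

Request:
arm_command --steps '[0,0,-15,0,0,0,50,0,0,-40,0,0,0,50,24,-12,0,0,0,0,50,34,-18,0,0,0,0,50,34,-18,0,0,0,0,50,34,-18,0,0,0,0,50,34,-18,0,0,0,0,50,34,-18,0,0,0,0,50,0,0,0,0,0,0,50,0,0,25,0,0,0,50,0,0,15,0,0,0,50,0,0,0,0,0,0,50,0,0,0,0,0,0,50]'

```text
clock: 41.95
ee_pos: [664.6, -61.7, 111.5]
orientation: [0.0, 1.0, -0.001, 0.0]
ft_force: [0.1, 0.9, -3.0]
width: 62.4
grasp_force: 69.8
```

Request:
arm_command --steps '[0,0,6,0,0,0,50,0,0,4,0,0,0,50,0,0,1.5,0,0,0,50,0,0,0,0,0,0,50]'

```text
clock: 42.45
ee_pos: [664.6, -61.3, 100.0]
orientation: [0.0, 1.0, -0.001, 0.0]
ft_force: [-0.9, 0.2, 0.6]
width: 62.4
grasp_force: 69.2
```

Request:
arm_command --steps '[0,0,0,0,0,0,80,0,0,0,0,0,0,80,0,0,0,0,0,0,80,0,0,-20,0,0,0,80,0,0,-40,0,0,0,80,0,0,-40,0,0,0,85,-28,-7,-10,0,0,0,85,-33,-11,0,0,0,0,85,-33,-11,0,0,0,0,85,-33,-11,0,0,0,0,85,-33,-11,0,0,0,0,85,-33,-11,0,0,0,0,85,0,0,20,0,0,0,85,0,0,0,0,0,0,85,0,0,0,0,0,0,85]'

```text
clock: 44.32
ee_pos: [472.4, 0.7, 190.7]
orientation: [0.0, 1.0, -0.001, 0.001]
ft_force: [-0.3, -0.4, 0.0]
width: 84.9
grasp_force: 0.0
```

```bash
python3 - <<'E'
from h import *
snap('scene','s15.png');snap('wrist','w15.png')
g=cv2.cvtColor(cv2.imread('pics/w15.png'),cv2.COLOR_BGR2GRAY)
c=cv2.HoughCircles(cv2.medianBlur(g,3),cv2.HOUGH_GRADIENT,1.2,60,param1=120,param2=35,minRadius=30,maxRadius=75)
for u,v,r in (c[0] if c is not None else [])[:6]: print(u,v,r,pt('w15.png',u,v,95)[:2],pt('w15.png',u,v,70)[:2])
track('s15.png','s11.png',{'mid':(277,194,304,235)})
track('s15.png','s7.png',{'short':(323,210,352,246)})
E
```

```text
281.40002 226.20001 43.440002 [4.714e+02 3.000e-01] [4.627e+02 1.000e-01]
96.600006 246.6 43.440002 [457.4 122.6] [447.1 136.3]
222.6 358.2 44.64 [369.   43.4] [348.7  48.2]
369.0 393.00003 41.52 [337.2 -66.2] [313.2 -74. ]
348.6 317.40002 31.68 [403.1 -47.2] [386.7 -52.7]
mid shift 0 0 0.76
short shift 0 0 0.93
```

Request:
arm_command --steps '[-1,0,40,0,0,0,85,0,0,40,0,0,0,85,0,0,20,0,0,0,85,0,0,15,0,0,0,85,0,0,3,0,0,0,85,0,0,0,0,0,0,50,0,0,0,0,0,0,50,0,0,0,0,0,0,50,0,0,0,0,0,0,50,0,0,0,0,0,0,50]'

```text
clock: 45.68
ee_pos: [471.9, 0.5, 72.6]
orientation: [0.0, 1.0, -0.001, 0.002]
ft_force: [-0.7, -1.1, 5.6]
width: 63.1
grasp_force: 66.5
```

Request:
arm_command --steps '[0,0,-15,0,0,0,50,0,0,-35,0,0,0,50,28,-6,0,0,0,0,50,35,-8,0,0,0,0,50,35,-8,0,0,0,0,50,35,-8,0,0,0,0,50,35,-8,0,0,0,0,50,15,-2,0,0,0,0,50,0,0,0,0,0,0,50,0,0,25,0,0,0,50,0,0,11,0,0,0,50,0,0,0,0,0,0,50,0,0,0,0,0,0,50]'

```text
clock: 47.3
ee_pos: [653.7, 40.6, 86.1]
orientation: [0.0, 1.0, -0.001, 0.0]
ft_force: [-0.7, -0.3, -1.8]
width: 62.7
grasp_force: 66.6
```

Request:
arm_command --steps '[0,0,5,0,0,0,50,0,0,3,0,0,0,50,0,0,1.5,0,0,0,50,0,0,0,0,0,0,50]'

```text
clock: 47.8
ee_pos: [653.8, 40.7, 76.7]
orientation: [0.0, 1.0, -0.001, 0.0]
ft_force: [-2.1, 0.0, 3.5]
width: 63.1
grasp_force: 67.1
```

Request:
arm_command --steps '[0,0,0,0,0,0,77,0,0,0,0,0,0,77,0,0,0,0,0,0,77,0,0,-20,0,0,0,77,0,0,-40,0,0,0,77,0,0,-40,0,0,0,85,-26,-10,-10,0,0,0,85,-36,-18,0,0,0,0,85,-36,-18,0,0,0,0,85,-36,-18,0,0,0,0,85,-36,-18,0,0,0,0,85,-36,-18,0,0,0,0,85,0,0,20,0,0,0,85,0,0,0,0,0,0,85,0,0,0,0,0,0,85]'

```text
clock: 49.68
ee_pos: [448.7, 140.9, 167.1]
orientation: [-0.0, 1.0, -0.001, 0.001]
ft_force: [-0.4, 0.0, 0.3]
width: 84.7
grasp_force: 0.0
```

```bash
python3 - <<'E'
from h import *
snap('scene','s16.png');snap('wrist','w16.png')
g=cv2.cvtColor(cv2.imread('pics/w16.png'),cv2.COLOR_BGR2GRAY)
c=cv2.HoughCircles(cv2.medianBlur(g,3),cv2.HOUGH_GRADIENT,1.2,60,param1=120,param2=35,minRadius=30,maxRadius=75)
for u,v,r in (c[0] if c is not None else [])[:6]: print(u,v,r,pt('w16.png',u,v,70)[:2])
track('s16.png','s7.png',{'short':(323,210,352,246)})
E
```

```text
277.80002 226.20001 45.120003 [447.1 142.9]
short shift 0 0 0.7
```

Centred. Lower to about 48 and grip.

Request:
arm_command --steps '[-1,-1.5,40,0,0,0,85,0,0,40,0,0,0,85,0,0,20,0,0,0,85,0,0,15,0,0,0,85,0,0,3,0,0,0,85,0,0,0,0,0,0,50,0,0,0,0,0,0,50,0,0,0,0,0,0,50,0,0,0,0,0,0,50,0,0,0,0,0,0,50]'

```text
clock: 51.02
ee_pos: [448.1, 142.6, 49.2]
orientation: [-0.0, 1.0, -0.001, 0.002]
ft_force: [-0.1, 0.1, 6.2]
width: 63.6
grasp_force: 66.5
```

Request:
arm_command --steps '[0,0,-15,0,0,0,50,0,0,-35,0,0,0,50,30,1,0,0,0,0,50,40,1,0,0,0,0,50,40,1,0,0,0,0,50,40,1,0,0,0,0,50,40,1,0,0,0,0,50,8,0,0,0,0,0,50,0,0,0,0,0,0,50,0,0,25,0,0,0,50,0,0,11,0,0,0,50,0,0,0,0,0,0,50,0,0,0,0,0,0,50]'

```text
clock: 52.65
ee_pos: [644.8, 137.4, 62.6]
orientation: [-0.0, 1.0, -0.001, 0.0]
ft_force: [-0.1, -0.0, -1.8]
width: 63.8
grasp_force: 66.7
```

Request:
arm_command --steps '[0,0,5,0,0,0,50,0,0,3,0,0,0,50,0,0,1.5,0,0,0,50,0,0,0,0,0,0,50]'

```text
clock: 53.15
ee_pos: [644.7, 137.2, 53.3]
orientation: [0.0, 1.0, -0.001, -0.0]
ft_force: [-3.7, -0.4, 4.3]
width: 63.6
grasp_force: 67.2
```

Request:
arm_command --steps '[0,0,0,0,0,0,77,0,0,0,0,0,0,77,0,0,0,0,0,0,77,0,0,-20,0,0,0,77,0,0,-40,0,0,0,77,0,0,-50,0,0,0,77,0,0,-50,0,0,0,77,-40,0,-40,0,0,0,77,-50,0,0,0,0,0,77,-50,0,0,0,0,0,77,0,0,0,0,0,0,77,0,0,0,0,0,0,77]'

```text
clock: 54.65
ee_pos: [505.6, 137.3, 253.9]
orientation: [-0.0, 1.0, -0.001, 0.002]
ft_force: [-0.3, 0.1, 0.0]
width: 76.6
grasp_force: 0.0
```

```bash
python3 - <<'E'
from h import *
snap('scene','s17.png')
im=cv2.imread('pics/s17.png');cv2.imwrite('pics/c17.png',cv2.resize(im[110:350,100:470],(800,519)))
E
```

```text
(no output)
```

View pics/c17.png

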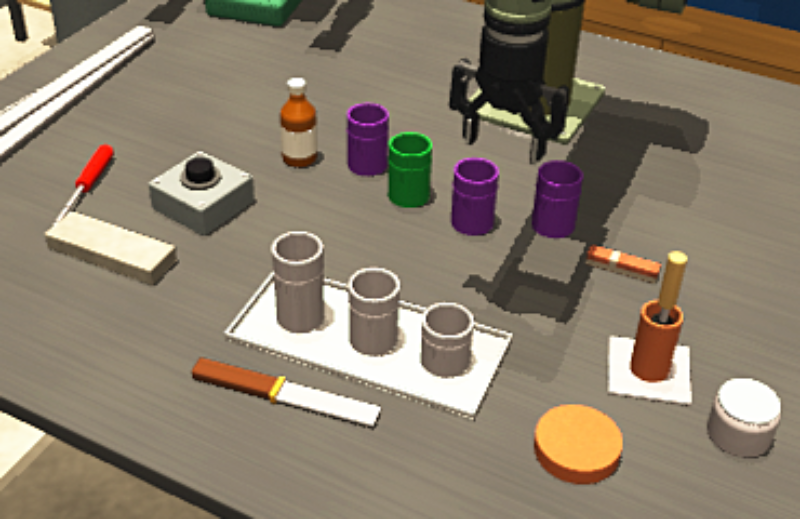

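All three cups stand upright on the tray (crop (299,280), (374,310), (446,340)), the brush is in its pot (660,310), the button is up, and everything else is in place.

```bash
python3 -c "
from plant import ctrl
print(ctrl.finish_job())"
```

```text
the job is handed in; nothing more can be done
None
```

I handed the job in at about 55 s: the extractor was switched on before the brush left its pot, the cups were scrubbed tall, middle, short, the brush went back in its pot before the extractor was switched off, and all three cups stand upright on the tray. The tall cup got a second rim pass because the first stopped about 4 mm short.

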